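# Wind the length stop to the red flag with its crank

### The arm

A 6-joint arm with a two-finger parallel gripper is mounted at the origin on the work surface; the furniture and walls round the work are solid. World frame = base frame: x ahead of the robot, y to its left, z up, the work surface at z = 0. Lengths are in m, angles in degrees, forces in N, time in s.
With the tool pointing down it reaches from about 0.4 to 0.825 m from the base axis. Payload 7 kg.
Tool frame: the origin (TCP) lies midway between the tips of the shut fingers; the grasp point (between the pads) lies r.pinch_z behind it (r.pinch_z is the distance from the TCP to the grasp point, in m); z points along the fingers, y is the line along which they close (so a half turn about z gives the same grasp; the last joint's range is limited). The gripper opens to 88 mm and grips with 3 to 60 N. Pads are 19 mm wide; open, the fingers measure 130 mm over their backs; the gripper's body (78 mm by 193 mm) begins 47 mm behind the grasp point.
Start: joints at [-49.154, 20.546, 0.682, 0, -70.136, -16.507], TCP at [0.278, -0.615, 0.227] pointing down, gripper open.
Joint ranges: [-176.03, 176.03], [-82.01, 121.73], [-58.28, 71.71], [-173.87, 95.51], [-174.79, -0.11], [-173.66, 173.66]. Speed limits (degrees/s): [136.94, 136.94, 172.46, 180, 180, 180].

### API

Orientations are given as [roll, pitch, yaw] about the fixed x, y, z axes, in that order (R = Rz(yaw) Ry(pitch) Rx(roll)).
In Python, from plant import r, optics, job gives the robot as it stands.
- The arm moves only by the shell command python3 -m crank 'ROWS' [FORCE]. ROWS is JSON, a list of rows, each an object with "xyz": the shift along the tool's x, y, z in units of 30 mm (1.0 is 30 mm), a list of three; "delta_rot": the turn, a rotation vector about the tool's x, y, z in degrees, a list of three; "claw": the closure, from 0 (fully open) to 1 (shut). A call has 1 to 20 rows; each row is the pose to reach, as a shift and turn from the pose commanded when the call began, along the tool's axes at that moment; what a row does not reach only later rows make up. A row lasts 1/8 s, in which the tool goes at most 62.5 mm and 10.7 degrees, less where a joint would pass 70% of its speed; a pose out of reach is approached as far as the arm can. A call with a gripper value outside its range is refused whole. The fingers move at their own pace and stop on an object; FORCE is the grip in N (left out, the last holds). Time passes only in rows, so rows that repeat a pose let the fingers close. It gives the time, the measured TCP pose, the force, the opening and the grip force at its end, in the units of the state.
- r.get_state(): the state, without advancing time (a new reading comes with each control period).
- optics.capture(name): name is "scene" or "top"; returns a dict with "img" (480x640x3 uint8, blue, green, red), "fovy" (degrees; the focal length in pixels is half the picture's height over the tangent of half this angle, whatever the lens; pixels are square), "cx", "cy" (the principal point, pixels), "eye" and "rotation" of the camera in the world. Camera axes: x right, y up, looking along -z (the intrinsics and any distortion apply to the point x, -y, -z); pixel columns grow to the right and rows downward; lengths in m; the calibration is good to about 2 mm. A picture is of the moment at which its call begins. There is no depth.
- job.close_job(): hands the job in; it is judged then, once.
The state is a dict: "time_s": time; "joints": joint angles; "qd": joint speeds; "joint_torque": joint torques, N m; "tcp_pos": TCP position; "eef_rot": TCP orientation; "contact_force": force on the tool from outside, world axes, zero at the start; "moment": the same for the moment, N m; "gripper_width": finger opening in m; "gripper_force": force on a finger pad.
Only numpy, scipy, OpenCV 4.12 (cv2) and the standard library are available. Lean on these libraries where they do the work, as an engineer would, in place of code of your own. Each camera call takes 0.05 s, during which the arm holds its last target. There are 200 camera calls.

### The job

Take the crank off its wooden stand, fit it fully down on the square shaft of the blue gearbox, and wind it by its black handle, several full turns, until the carriage's brass pointer stands at the red flag (not the blue one). Keep the crank down on the shaft all the time you wind and leave it seated there; do not disturb the wax tin or the loose piece of wood.

Things in the scene. Friction and masses are not known exactly. Their poses are not given: they have to be found in the camera images.
- crank_socket (a point): loose crank, 0.33 kg: dark hub 38 mm square, 34 high, with a square socket 20 mm wide, 26 deep, open below; arm to one side. This point: centre of the hub's underside; z up, x along the arm to the handle, socket sides parallel to x and y. Its weight is close to the hub. It starts on a stud that enters the socket by 20 mm, on a fixed wooden stand 80 mm square, 20 high: lift it straight up 35 mm.
- crank_boss (a point): bright square grip boss on the crank's hub axis, 24 mm wide both ways (sides parallel to the crank's x and y), from 34 to 68 mm above the hub's underside. This point: on the axis, 54 mm above the underside, 14 mm below the boss's top. Grip it here to lift and carry the crank.
- handle (a point): the crank's black upright handle, a round sleeve 26 mm in diameter, from 35 to 88 mm above the hub's underside (the arm's top is at 33 mm). This point: its middle, at 63 mm, 75 mm from the hub's axis. It spins freely about its own axis, so a gripper that holds it can keep one orientation while it goes round in a circle.
- shaft_seat (a point): upright square shaft, 18 mm square, 24 long, the top 8 mm tapered to 12 mm square, on the blue gearbox. This point: on its axis at its foot, where the crank's underside comes to rest, 52 mm above the table; x and y parallel to its sides, z up; turns with it. The crank fits in all four quarter turns with 1 mm play a side. It has light friction (0.12 N m) and stays where left.
- drive (a joint): angle of the square shaft, rad, 0 at the start, positive counter-clockwise seen from above; just over 4 turns each way. A screw moves the carriage 12 mm per full turn: counter-clockwise towards +y of the red mark's frame, clockwise towards -y. The unit stays below 60 mm height but for the shaft and crank.
- pointer (a point): tip of the brass pointer on the grey carriage, which slides on two rods beside the gearbox; it points across the scale towards the flags.
- red_mark (a point): red flag, a fixed upright tab 7 mm wide, 46 high, at the scale bar. This point: middle of its top edge on the pointer's side; y along the scale (the carriage's travel), x away from the gearbox. The pointer stands at the flag when both have the same y (then about 10 mm apart in x). At the start 33 to 40 mm from the pointer along y, on either side.
- blue_mark (a point): the same point of the like blue flag, on the other side of the pointer; not wanted.
- wax_tin: round tin 71 mm across, 25 mm high; leave alone; origin at its underside
- offcut: brown piece of wood 32x120x20 mm; leave alone; origin at its underside

How it is judged:
By the outcome, as a careful person would: the job done as asked, in the order asked, and still so for the second after the job is handed in, with the robot touching nothing.
It also fails if it takes over 67 s, if anything falls off the work surface, if the arm or the gripper's body presses on something with over 40 N, if the wrist force passes 120 N, or if a joint passes its speed limit or range.

## Working session

There is one attempt and no reset: what is moved stays moved. The work goes in short steps, Python scripts to look and compute and a shell command to move; the robot and the scene stay as the last step left them, time stands still between calls to the robot, and variables do not carry over. Pictures are saved under pics/ and viewed, at most 10 in all, crops included, and the job is handed in when it is done.

```bash
ls; mkdir -p pics; python3 - <<'E'
from plant import r, optics, job
import cv2,numpy as np
for n in ("scene","top"):
    c=optics.capture(n); cv2.imwrite(f"pics/{n}0.png",c["img"])
    print(n,{k:(np.round(v,4).tolist() if not isinstance(v,str) else v) for k,v in c.items() if k!="img"})
print(r.pinch_z); print(r.get_state())
E
```

```text
pics
scene {'fovy': 43.0608, 'cx': 326.1209, 'cy': 237.1955, 'eye': [-0.167, -0.5616, 0.5174], 'rotation': [63.8083, -0.5751, -53.4038]}
top {'fovy': 51.7903, 'cx': 316.2116, 'cy': 237.9139, 'eye': [0.4539, -0.0378, 1.1694], 'rotation': [6.3697, 0.6539, -89.1459]}
0.0188
{'time_s': 0.1, 'joints': array([-4.91530571e+01,  2.05865629e+01,  6.37667104e-01, -1.83732439e-02,
       -7.01389786e+01, -1.65064871e+01]), 'qd': array([-0.06397109, -0.14244493,  0.05938396,  0.13245796, -0.06045965,
       -0.06054153]), 'joint_torque': array([-3.07505288e-03, -5.84162629e+01,  2.93753797e+01,  7.01547593e+00,
        1.02200807e-02, -3.02482033e-05]), 'tcp_pos': array([ 0.27797705, -0.61458623,  0.22571278]), 'eef_rot': array([ 1.79910839e+02, -8.40844709e-03, -1.55665793e+02]), 'contact_force': array([-0.46241769, -0.61063432,  0.23615544]), 'moment': array([-0.00690053,  0.00279356,  0.00813864]), 'gripper_force': 0.0, 'gripper_width': 0.08757708222652205}
```

View pics/scene0.png

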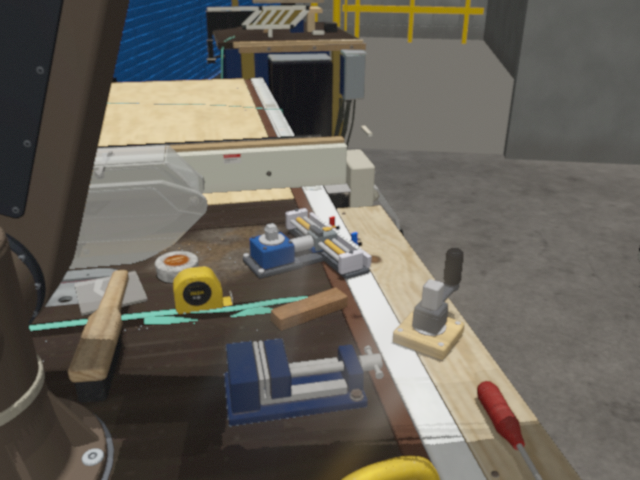

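View pics/top0.png

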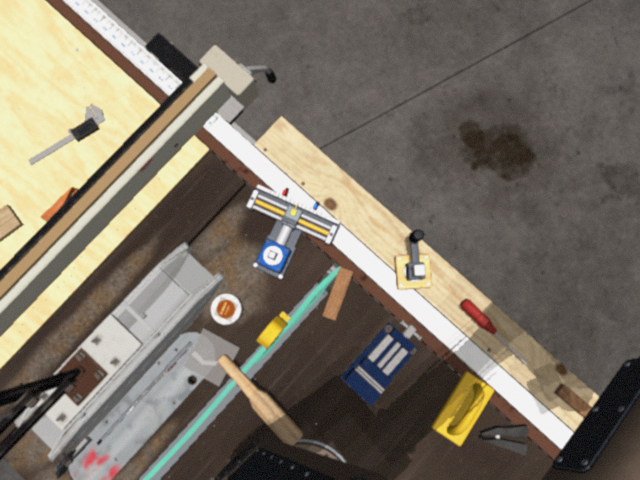

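The scene view shows the gearbox at about (272,250), the crank on its stand at (430,315) and the flags at (332,220) red and (355,238) blue. The top view has the gearbox shaft at about (273,256), the boss at (417,270), the handle at (417,236), red at (286,192) and blue at (316,206). Next I'll zoom in on these.

```bash
cat > h.py <<'E'
import cv2,numpy as np
from scipy.spatial.transform import Rotation as R
from plant import r, optics, job
def cam(c):
    return np.array(c["eye"]),R.from_euler("xyz",c["rotation"],degrees=True).as_matrix(),240/np.tan(np.radians(c["fovy"]/2)),c["cx"],c["cy"]
def at_z(c,u,v,z):
    e,M,f,cx,cy=cam(c); d=M@np.array([(u-cx)/f,-(v-cy)/f,-1]); return e+d*(z-e[2])/d[2]
def proj(c,p):
    e,M,f,cx,cy=cam(c); q=M.T@(np.array(p)-e); return np.array([cx+f*q[0]/-q[2],cy-f*q[1]/-q[2]])
def tri(c1,p1,c2,p2):
    A=[];b=[]
    for c,p in((c1,p1),(c2,p2)):
        e,M,f,cx,cy=cam(c); d=M@np.array([(p[0]-cx)/f,-(p[1]-cy)/f,-1]); d/=np.linalg.norm(d)
        P=np.eye(3)-np.outer(d,d); A.append(P); b.append(P@e)
    x,res,*_=np.linalg.lstsq(np.vstack(A),np.hstack(b),rcond=None); return x,np.sqrt(res)
def crop(img,u,v,w,h,k):
    im=cv2.resize(img[v:v+h,u:u+w],None,fx=k,fy=k,interpolation=cv2.INTER_CUBIC)
    for i in range(0,w,10):
        L=12 if i%50 else 24; cv2.line(im,(i*k,0),(i*k,L//2),(0,255,255),1)
        if i%20==0: cv2.putText(im,str(u+i),(i*k,22),0,.35,(0,255,255),1)
    for i in range(0,h,10):
        cv2.line(im,(0,i*k),(6,i*k),(0,255,255),1)
        if i%20==0: cv2.putText(im,str(v+i),(8,i*k+4),0,.35,(0,255,255),1)
    return im
E
python3 - <<'E'
from h import *
t=optics.capture("top")["img"]; s=optics.capture("scene")["img"]
a=np.hstack([crop(t,240,180,100,100,4),crop(t,370,220,100,100,4)])
b=np.hstack([crop(s,235,200,133,75,3),crop(s,380,240,133,120,3)[-225:] if 0 else cv2.resize(crop(s,385,240,90,120,3)[:, :],None,fx=.625,fy=.625)[:225]])
b=cv2.copyMakeBorder(b,0,0,0,800-b.shape[1],cv2.BORDER_CONSTANT)[:200] if 0 else cv2.copyMakeBorder(b,0,0,0,800-b.shape[1],cv2.BORDER_CONSTANT)
o=np.vstack([a,b])[:600]
cv2.imwrite("pics/top_crop.png",a); 
s1=crop(s,235,200,140,80,4)
s2=crop(s,385,240,60+20,120,4)
o=np.zeros((480,560+240,3),np.uint8); o[:320,:560]=s1; o[:480,560:]=crop(s,400,240,60,120,4)
cv2.imwrite("pics/scene_crop.png",o)
E
```

```text
(no output)
```

View pics/top_crop.png

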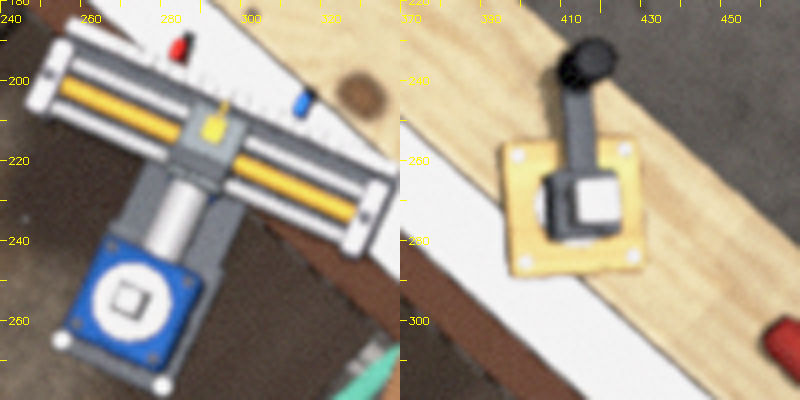

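View pics/scene_crop.png

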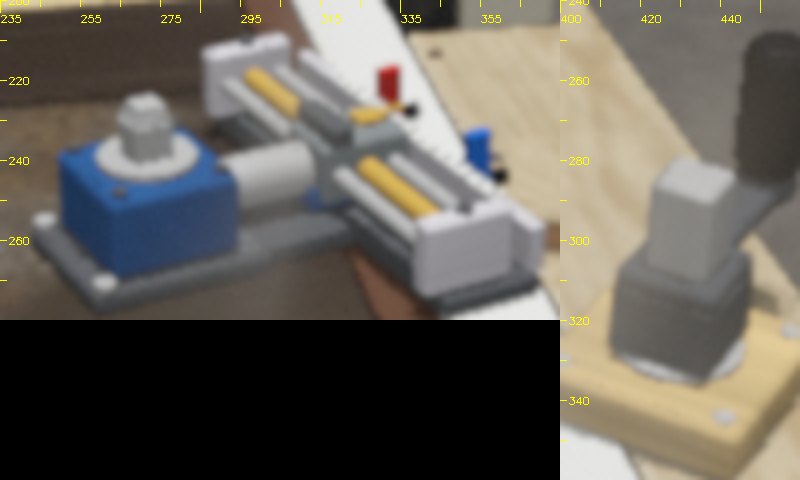

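The top crop shows these positions:
- Boss top centre: (419.8,269.8)
- Handle top: (419,234.5)
- Shaft top: (272.5,254.8)
- Red flag: (285,191)
- Blue flag: (316,204)
- Pointer tip: (296.5,206)

The scene crop shows the boss top at (432.5,284.5) and the shaft top at (271.3,224.8).

```bash
python3 - <<'E'
from h import *
t=optics.capture("top"); s=optics.capture("scene"); np.set_printoptions(precision=4,suppress=True)
for n,a,b in [("boss",(419.75,269.75),(432.5,284.5)),("handle",(419,234.5),(454,250)),("shaft",(272.5,254.8),(271.3,224.8)),("red",(284.8,190.8),(332.3,217)),("blue",(316.3,203.8),(354.3,232.5)),("ptr",(296.5,205.8),(335,227))]:
    print(n,*tri(t,a,s,b))
print("shaft z76",at_z(t,272.5,254.8,.076))
# boss top edge directions, shaft/gearbox plate
f=lambda x,y,o,z:at_z(t,o[0]+x/4,o[1]+y/4,z)[:2]
ang=lambda a,b:np.degrees(np.arctan2(*(b-a)[::-1]))
o=(270,220)
for p,q in [((576,176),(620,176)),((578,222),(622,220)),((576,176),(578,222)),((620,176),(622,220))]: print("boss edge",ang(f(*p,o,.11),f(*q,o,.11)))
print("stand",ang(f(502,143,o,.02),f(636,136,o,.02)), ang(f(510,275,o,.02),f(644,270,o,.02)))
o=(240,180)
for p,q in [((119,283),(150,292)),((119,283),(110,309)),((150,292),(142,318)),((110,309),(142,318))]: print("shaft edge",ang(f(*p,o,.076),f(*q,o,.076)))
print("gearplate",ang(f(62,340,o,.0),f(163,386,o,.0)), "box",ang(f(102,232,o,.05),f(205,278,o,.05)),ang(f(58,322,o,.05),f(102,232,o,.05)))
print("rail",ang(f(65,52,o,.05),f(385,187,o,.05)))
E
```

```text
boss [ 0.5075 -0.25    0.0882] [0.0005]
handle [ 0.5821 -0.2444  0.1097] [0.0011]
shaft [0.5369 0.0728 0.0761] [0.0004]
red [0.6881 0.052  0.0427] [0.001]
blue [ 0.6576 -0.0206  0.0432] [0.0026]
ptr [0.6541 0.023  0.0427] [0.0012]
shaft z76 [0.5368 0.073  0.076 ]
boss edge -89.18417020358356
boss edge -86.5691406907102
boss edge -177.91584591990582
boss edge -177.9443162796245
stand -86.19563522759567 -87.02340875448272
shaft edge -105.37317857041958
shaft edge 162.32916896232302
shaft edge 164.232879072625
shaft edge -104.86201818352696
gearplate -113.50027751740386 box -113.26860530088413 -24.57127831776334
rail -112.32123848449577
```

```bash
cat >> h.py <<'E'
def to(x,y,z,yaw):
    "shift (units of 30 mm, tool axes) and turn about tool z from measured pose"
    s=r.get_state(); M=R.from_euler("xyz",s["eef_rot"],degrees=True)
    d=M.inv().apply(np.array([x,y,z])-s["tcp_pos"])/.03
    w=(M.inv()*R.from_euler("xyz",[180,0,yaw],degrees=True)).as_rotvec(degrees=True)
    print("xyz",d.round(3),"rot",w.round(2),"| now",(s["tcp_pos"]*1e3).round(1),s["eef_rot"].round(2),"F",s["contact_force"].round(1),"w",round(s["gripper_width"],4),"t",s["time_s"])
E
python3 -c "
from h import *
to(.5075,-.25,.14,-176.5)"
```

```text
xyz [-11.981   7.928   2.878] rot [ 3.000e-02 -1.000e-02  2.084e+01] | now [ 278.1 -614.9  226.2] [ 1.7997e+02 -1.0000e-02 -1.5566e+02] F [ 0.6 -1.2 -0.1] w 0.0879 t 0.3
```

```bash
python3 -m crank '[{"xyz":[-2,1.3,0.4],"delta_rot":[0,0,7],"claw":0},{"xyz":[-4,2.6,0.9],"delta_rot":[0,0,14],"claw":0},{"xyz":[-6,4,1.4],"delta_rot":[0,0,20.8],"claw":0},{"xyz":[-8,5.3,1.9],"delta_rot":[0,0,20.8],"claw":0},{"xyz":[-10,6.6,2.4],"delta_rot":[0,0,20.8],"claw":0},{"xyz":[-11.98,7.93,2.85],"delta_rot":[0,0,20.8],"claw":0},{"xyz":[-11.98,7.93,2.85],"delta_rot":[0,0,20.8],"claw":0},{"xyz":[-11.98,7.93,2.85],"delta_rot":[0,0,20.8],"claw":0},{"xyz":[-11.98,7.93,2.85],"delta_rot":[0,0,20.8],"claw":0},{"xyz":[-11.98,7.93,2.85],"delta_rot":[0,0,20.8],"claw":0}]' 20
python3 - <<'E'
from h import *
to(.5075,-.25,.0575,-176.5)
s=optics.capture("scene"); t=optics.capture("top")
o=np.hstack([crop(s["img"],380,190,100,130,4),crop(t["img"],370,210,100,130,4)]); cv2.imwrite("pics/above.png",o)
E
```

```text
time_s: 1.55
tcp_pos: [0.5071, -0.251, 0.1413]
eef_rot: [-180.0, 0.0, -176.5]
contact_force: [0.1, -0.3, -0.2]
gripper_width: 0.0874
gripper_force: 0.0
xyz [-0.014  0.034  2.794] rot [-0.01  0.01 -0.03] | now [ 507.1 -251.   141.3] [-1.7999e+02  1.0000e-02 -1.7653e+02] F [ 0.1 -0.3 -0.2] w 0.0874 t 1.55
```

View pics/above.png

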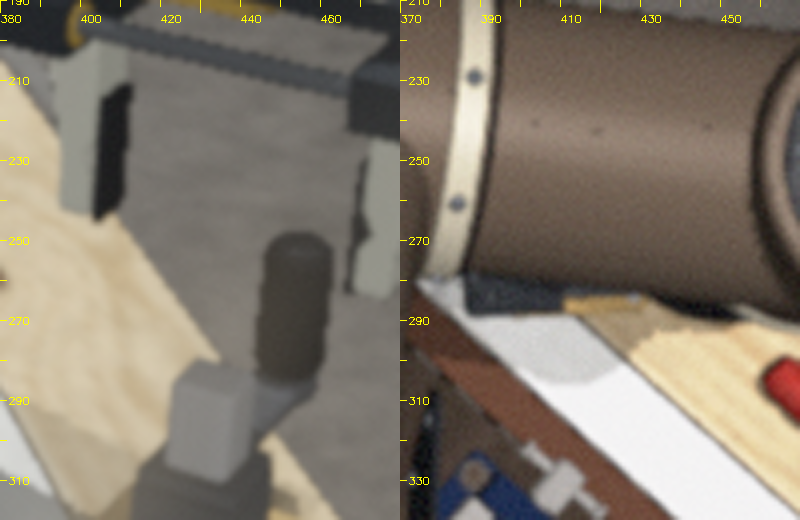

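The view shows the fingertips at about (402,243) and (470,263), straddling the boss at (430,284) with the handle clear. I'll descend and grip.

```bash
python3 -m crank '[{"xyz":[0,0.03,0.7],"delta_rot":[0,0,0],"claw":0},{"xyz":[0,0.03,1.4],"delta_rot":[0,0,0],"claw":0},{"xyz":[0,0.03,2],"delta_rot":[0,0,0],"claw":0},{"xyz":[0,0.03,2.5],"delta_rot":[0,0,0],"claw":0},{"xyz":[0,0.03,2.78],"delta_rot":[0,0,0],"claw":0},{"xyz":[0,0.03,2.78],"delta_rot":[0,0,0],"claw":0},{"xyz":[0,0.03,2.78],"delta_rot":[0,0,0],"claw":0}]' 20
python3 - <<'E'
from h import *
to(.5075,-.25,.0575,-176.5)
E
```

```text
time_s: 2.52
tcp_pos: [0.5079, -0.2494, 0.0582]
eef_rot: [-180.0, 0.0, -176.5]
contact_force: [0.3, -0.1, 0.2]
gripper_width: 0.0875
gripper_force: 0.0
xyz [ 0.016 -0.02   0.024] rot [-0.02  0.05  0.04] | now [ 507.9 -249.4   58.2] [-1.7998e+02  5.0000e-02 -1.7646e+02] F [ 0.3 -0.1  0.2] w 0.0875 t 2.525
```

```bash
python3 -m crank '[{"xyz":[0,0,0],"delta_rot":[0,0,0],"claw":0.5},{"xyz":[0,0,0],"delta_rot":[0,0,0],"claw":1},{"xyz":[0,0,0],"delta_rot":[0,0,0],"claw":1},{"xyz":[0,0,0],"delta_rot":[0,0,0],"claw":1},{"xyz":[0,0,0],"delta_rot":[0,0,0],"claw":1},{"xyz":[0,0,0],"delta_rot":[0,0,0],"claw":1},{"xyz":[0,0,0],"delta_rot":[0,0,0],"claw":1},{"xyz":[0,0,0],"delta_rot":[0,0,0],"claw":1}]' 30
python3 - <<'E'
from h import *
s=r.get_state(); print(s["moment"],s["contact_force"],s["tcp_pos"],s["eef_rot"])
E
```

```text
time_s: 3.52
tcp_pos: [0.5075, -0.2493, 0.0577]
eef_rot: [-180.0, -0.0, -176.5]
contact_force: [0.4, -0.3, 0.1]
gripper_width: 0.0243
gripper_force: 30.0
[-0.2260501   0.01873291  0.01671001] [ 0.44378512 -0.26994284  0.07492947] [ 0.50752693 -0.24925814  0.05765153] [-1.79996888e+02 -1.65577437e-03 -1.76457717e+02]
```

```bash
python3 -m crank '[{"xyz":[0,0,-0.3],"delta_rot":[0,0,0],"claw":1},{"xyz":[0,0,-0.7],"delta_rot":[0,0,0],"claw":1},{"xyz":[0,0,-1.2],"delta_rot":[0,0,0],"claw":1},{"xyz":[0,0,-2],"delta_rot":[0,0,0],"claw":1},{"xyz":[0,0,-2.7],"delta_rot":[0,0,0],"claw":1},{"xyz":[0,0,-2.7],"delta_rot":[0,0,0],"claw":1}]'
python3 - <<'E'
from h import *
to(.5369,.0729,.14,-196)
s=optics.capture("scene"); t=optics.capture("top")
o=np.hstack([crop(s["img"],370,180,110,130,4),crop(t["img"],370,210,90,130,4)]); cv2.imwrite("pics/lift.png",o)
E
```

```text
time_s: 4.28
tcp_pos: [0.5088, -0.2495, 0.1411]
eef_rot: [-179.9, 0.3, -176.4]
contact_force: [-0.4, -0.6, -2.8]
gripper_width: 0.0237
gripper_force: 30.0
xyz [-1.6   10.667  0.033] rot [-0.02  0.26 19.55] | now [ 508.8 -249.5  141.1] [-179.94    0.25 -176.45] F [-0.4 -0.6 -2.8] w 0.0237 t 4.275
```

View pics/lift.png

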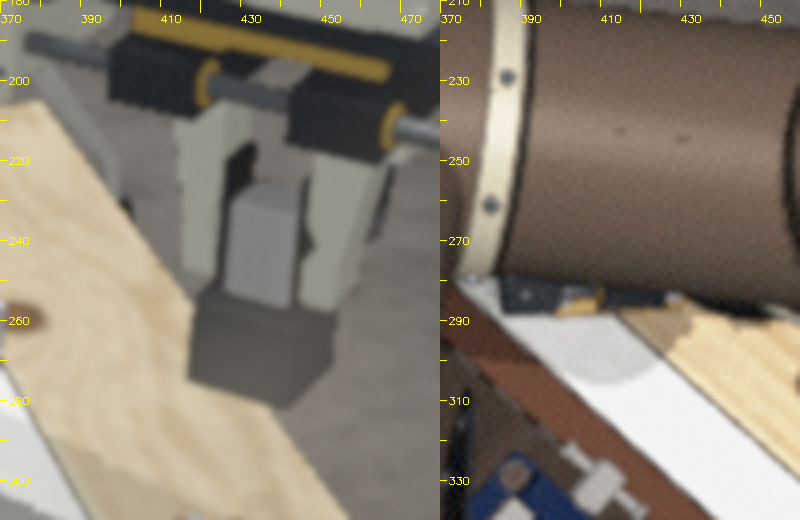

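The crank is lifted and held level. Its hub underside corners in the scene view are at (417,275), (441.3,282) and (453.3,271.3). From these I'll check the grasp offset before carrying.

```bash
python3 - <<'E'
from h import *
s=optics.capture("scene")
P=[at_z(s,u,v,.1034)[:2] for u,v in [(417,275),(441.3,282),(453.3,271.3)]]
print(np.round(P,4),"centre",(P[0]+P[2])/2, "sides",[np.linalg.norm(P[i]-P[1]) for i in(0,2)],[np.degrees(np.arctan2(*(P[i]-P[1])[::-1])) for i in(0,2)])
to(.5369,.0729,.16,-196)
E
```

```text
[[ 0.4933 -0.2319]
 [ 0.4965 -0.2672]
 [ 0.5333 -0.2669]] centre [ 0.5133042  -0.24939765] sides [np.float64(0.03543177822833373), np.float64(0.03679614906421131)] [np.float64(95.26497699567516), np.float64(0.37210553798133184)]
xyz [-1.656 10.648 -0.726] rot [ 0.03 -0.05 19.52] | now [ 506.9 -249.   138.1] [ 1.7997e+02 -4.0000e-02 -1.7648e+02] F [-0.3  0.2 -4.4] w 0.0236 t 4.425
```

```bash
python3 -m crank '[{"xyz":[0,0,-0.4],"delta_rot":[0,0,0],"claw":1},{"xyz":[0,0.5,-0.73],"delta_rot":[0,0,2],"claw":1},{"xyz":[-0.2,1.5,-0.73],"delta_rot":[0,0,5],"claw":1},{"xyz":[-0.4,2.8,-0.73],"delta_rot":[0,0,8],"claw":1},{"xyz":[-0.6,4.1,-0.73],"delta_rot":[0,0,11],"claw":1},{"xyz":[-0.85,5.5,-0.73],"delta_rot":[0,0,14],"claw":1},{"xyz":[-1.05,6.8,-0.73],"delta_rot":[0,0,17],"claw":1},{"xyz":[-1.27,8.1,-0.73],"delta_rot":[0,0,19],"claw":1},{"xyz":[-1.45,9.3,-0.73],"delta_rot":[0,0,19.5],"claw":1},{"xyz":[-1.6,10.2,-0.73],"delta_rot":[0,0,19.5],"claw":1},{"xyz":[-1.65,10.63,-0.73],"delta_rot":[0,0,19.5],"claw":1},{"xyz":[-1.65,10.63,-0.73],"delta_rot":[0,0,19.5],"claw":1},{"xyz":[-1.65,10.63,-0.2],"delta_rot":[0,0,19.5],"claw":1},{"xyz":[-1.65,10.63,0.3],"delta_rot":[0,0,19.5],"claw":1},{"xyz":[-1.65,10.63,0.3],"delta_rot":[0,0,19.5],"claw":1},{"xyz":[-1.65,10.63,0.3],"delta_rot":[0,0,19.5],"claw":1},{"xyz":[-1.65,10.63,0.3],"delta_rot":[0,0,19.5],"claw":1}]'
python3 - <<'E'
from h import *
to(.5369,.0729,.12,-196)
s=optics.capture("scene"); t=optics.capture("top"); print(r.get_state()["tcp_pos"])
cv2.imwrite("pics/hov_raw.png",s["img"])
st=r.get_state(); p=st["tcp_pos"]; M=R.from_euler("xyz",[0,0,-16],degrees=True).as_matrix()
im=cv2.resize(s["img"][150:300,220:380],None,fx=5,fy=5,interpolation=cv2.INTER_CUBIC)[:600]
k=lambda q:tuple(int(round(a)) for a in ((proj(s,q)-[220,150])*5+2))
def box(h,z,col):
    for zz in z:
        c=[k(p+M@np.array([a*h,b*h,zz])) for a,b in((1,1),(1,-1),(-1,-1),(-1,1))]
        for i in range(4): cv2.line(im,c[i],c[(i+1)%4],col,1)
box(.019,(-.0377,-.0037),(0,255,255)); box(.012,(-.0037,.0303),(0,255,0))
g=np.array([.5369,.0729,0])
c=[k(g+M@np.array([a*.006,b*.006,.076])) for a,b in((1,1),(1,-1),(-1,-1),(-1,1))]
for i in range(4): cv2.line(im,c[i],c[(i+1)%4],(0,0,255),1)
cv2.imwrite("pics/hover.png",im); cv2.imwrite("pics/top_h.png",t["img"])
E
```

```text
time_s: 6.55
tcp_pos: [0.5376, 0.0721, 0.1301]
eef_rot: [180.0, 0.0, 164.0]
contact_force: [-1.0, 0.0, -3.5]
gripper_width: 0.0239
gripper_force: 30.0
xyz [0.031 0.018 0.336] rot [0.02 0.04 0.03] | now [537.6  72.1 130.1] [1.7998e+02 4.0000e-02 1.6403e+02] F [-1.   0.  -3.5] w 0.0239 t 6.55
[0.53750774 0.07221504 0.13007703]
```

View pics/hover.png

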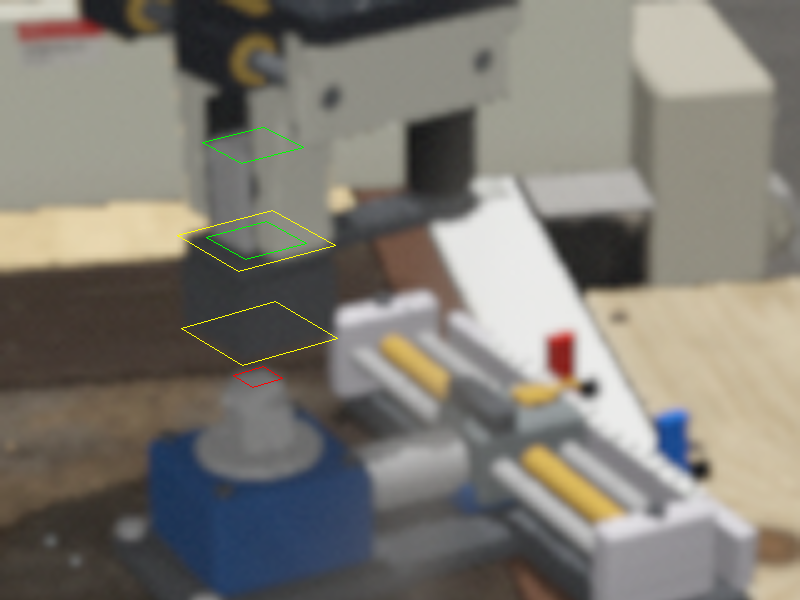

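The hover picture shows the hub about 1.6 image pixels above its predicted outline. The shaft top at hover-picture pixel (257,374) matches my estimate. The crank probably sits a little higher in the hand than assumed, so I'll descend gently and watch the force.

```bash
python3 -m crank '[{"xyz":[0.02,0.02,0.2],"delta_rot":[0,0,0],"claw":1},{"xyz":[0.02,0.02,0.4],"delta_rot":[0,0,0],"claw":1},{"xyz":[0.02,0.02,0.5],"delta_rot":[0,0,0],"claw":1},{"xyz":[0.02,0.02,0.6],"delta_rot":[0,0,0],"claw":1},{"xyz":[0.02,0.02,0.7],"delta_rot":[0,0,0],"claw":1},{"xyz":[0.02,0.02,0.8],"delta_rot":[0,0,0],"claw":1},{"xyz":[0.02,0.02,0.8],"delta_rot":[0,0,0],"claw":1},{"xyz":[0.02,0.02,0.8],"delta_rot":[0,0,0],"claw":1}]'
python3 - <<'E'
from h import *
to(.5369,.0729,.088,-196); print(r.get_state()["moment"])
E
```

```text
time_s: 7.65
tcp_pos: [0.537, 0.0731, 0.1058]
eef_rot: [180.0, 0.0, 164.0]
contact_force: [-0.2, 0.6, -3.8]
gripper_width: 0.0239
gripper_force: 30.0
xyz [ 0.002 -0.006  0.592] rot [0.02 0.01 0.04] | now [537.   73.1 105.8] [1.7998e+02 1.0000e-02 1.6404e+02] F [-0.2  0.6 -3.8] w 0.0239 t 7.65
[ 0.44687335 -0.15224339  0.00439148]
```

```bash
python3 -m crank '[{"xyz":[0,0,0.1],"delta_rot":[0,0,0],"claw":1},{"xyz":[0,0,0.2],"delta_rot":[0,0,0],"claw":1},{"xyz":[0,0,0.3],"delta_rot":[0,0,0],"claw":1},{"xyz":[0,0,0.3],"delta_rot":[0,0,0],"claw":1},{"xyz":[0,0,0.3],"delta_rot":[0,0,0],"claw":1}]'
python3 - <<'E'
from h import *
to(.5369,.0729,.088,-196); print(r.get_state()["moment"])
E
```

```text
time_s: 8.28
tcp_pos: [0.5378, 0.0742, 0.0967]
eef_rot: [179.9, 0.1, 164.0]
contact_force: [1.9, 7.1, -3.5]
gripper_width: 0.0239
gripper_force: 30.0
xyz [ 0.016 -0.05   0.291] rot [0.14 0.08 0.05] | now [537.8  74.2  96.7] [1.7986e+02 8.0000e-02 1.6405e+02] F [ 1.9  7.1 -3.5] w 0.0239 t 8.275
[ 2.74059972 -0.43566634 -0.06640182]
```

```bash
python3 -m crank '[{"xyz":[0,0.05,0],"delta_rot":[0,0,0],"claw":1},{"xyz":[0,0.05,0.1],"delta_rot":[0,0,0],"claw":1},{"xyz":[0,0.05,0.17],"delta_rot":[0,0,0],"claw":1},{"xyz":[0,0.05,0.17],"delta_rot":[0,0,0],"claw":1},{"xyz":[0,0.05,0.17],"delta_rot":[0,0,0],"claw":1}]'
python3 - <<'E'
from h import *
to(.5369,.0729,.088,-196); print(r.get_state()["moment"])
E
```

```text
time_s: 8.9
tcp_pos: [0.5376, 0.0746, 0.0914]
eef_rot: [180.0, 0.0, 164.0]
contact_force: [3.7, 4.1, -3.4]
gripper_width: 0.024
gripper_force: 30.0
xyz [ 0.008 -0.06   0.115] rot [0.04 0.03 0.03] | now [537.6  74.6  91.4] [1.7996e+02 3.0000e-02 1.6403e+02] F [ 3.7  4.1 -3.4] w 0.024 t 8.9
[ 1.52833072 -1.4438911  -0.0792164 ]
```

```bash
python3 -m crank '[{"xyz":[-0.03,0.03,0.06],"delta_rot":[0,0,0],"claw":1},{"xyz":[-0.03,0.03,0.12],"delta_rot":[0,0,0],"claw":1},{"xyz":[-0.03,0.03,0.18],"delta_rot":[0,0,0],"claw":1},{"xyz":[-0.03,0.03,0.18],"delta_rot":[0,0,0],"claw":1}]'
python3 - <<'E'
from h import *
to(.5369,.0729,.088,-196); print(r.get_state()["moment"])
E
```

```text
time_s: 9.4
tcp_pos: [0.5379, 0.0747, 0.0866]
eef_rot: [-180.0, -0.0, 164.0]
contact_force: [-4.0, 2.2, 6.9]
gripper_width: 0.024
gripper_force: 30.0
xyz [ 0.015 -0.065 -0.046] rot [-0.03 -0.03  0.05] | now [537.9  74.7  86.6] [-1.7997e+02 -3.0000e-02  1.6405e+02] F [-4.   2.2  6.9] w 0.024 t 9.4
[ 1.06655433  1.22194168 -0.05384388]
```

The force in z changed by about 10 N at TCP z 86.6 mm, so the crank is bottomed. I'll release, rise and check.

```bash
python3 -m crank '[{"xyz":[0,0,-0.02],"delta_rot":[0,0,0],"claw":0},{"xyz":[0,0,-0.02],"delta_rot":[0,0,0],"claw":0},{"xyz":[0,0,-0.02],"delta_rot":[0,0,0],"claw":0},{"xyz":[0,0,-0.02],"delta_rot":[0,0,0],"claw":0},{"xyz":[0,0,-0.4],"delta_rot":[0,0,0],"claw":0},{"xyz":[0,0,-1.2],"delta_rot":[0,0,0],"claw":0},{"xyz":[0,0,-2.4],"delta_rot":[0,0,0],"claw":0},{"xyz":[0,0,-2.4],"delta_rot":[0,0,0],"claw":0},{"xyz":[0,0,-2.4],"delta_rot":[0,0,0],"claw":0}]'
python3 - <<'E'
from h import *
a=np.radians(-16); g=np.array([.5375,.0745]); hd=g+.075*np.array([np.cos(a),np.sin(a)])
print(hd); to(*hd,.155,-196)
s=optics.capture("scene"); im=cv2.resize(s["img"][150:300,220:380],None,fx=5,fy=5,interpolation=cv2.INTER_CUBIC)[:600]
k=lambda q:tuple(int(round(x)) for x in ((proj(s,q)-[220,150])*5+2))
M=R.from_euler("z",-16,degrees=True).as_matrix()
def box(h,z,col):
    for zz in z:
        c=[k(np.array([*g,zz])+M@np.array([x*h,y*h,0])) for x,y in((1,1),(1,-1),(-1,-1),(-1,1))]
        for i in range(4): cv2.line(im,c[i],c[(i+1)%4],col,1)
box(.019,(.052,),(0,255,255)); box(.012,(.120,),(0,255,0))
for z in (.087,.140):
    q=[k([*(hd+.013*np.array([np.cos(w),np.sin(w)])),z]) for w in np.linspace(0,6.28,30)]
    cv2.polylines(im,[np.array(q)],True,(0,0,255))
cv2.imwrite("pics/seated.png",im)
E
```

```text
time_s: 10.52
tcp_pos: [0.5382, 0.075, 0.1585]
eef_rot: [180.0, 0.0, 164.0]
contact_force: [-0.2, 0.3, -0.9]
gripper_width: 0.0877
gripper_force: 0.0
[0.60959463 0.0538272 ]
xyz [-2.481 -0.023  0.118] rot [0.04 0.02 0.03] | now [538.2  75.  158.5] [1.7996e+02 2.0000e-02 1.6403e+02] F [-0.2  0.3 -0.9] w 0.0877 t 10.525
```

View pics/seated.png

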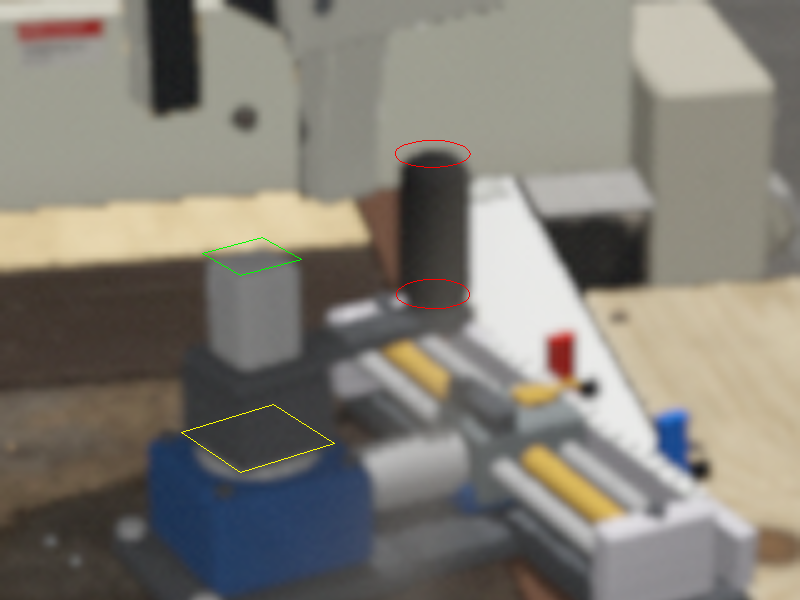

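The crank is seated, with hub and boss outlines matching the prediction for underside z = 52 mm. The handle is at about (433,230) in the crop and matches within 2 mm. Now to take the handle.

```bash
python3 -m crank '[{"xyz":[-0.9,0,0],"delta_rot":[0,0,0],"claw":0},{"xyz":[-1.8,-0.02,0],"delta_rot":[0,0,0],"claw":0},{"xyz":[-2.48,-0.02,0],"delta_rot":[0,0,0],"claw":0},{"xyz":[-2.48,-0.02,0],"delta_rot":[0,0,0],"claw":0},{"xyz":[-2.48,-0.02,0.6],"delta_rot":[0,0,0],"claw":0},{"xyz":[-2.48,-0.02,1.3],"delta_rot":[0,0,0],"claw":0},{"xyz":[-2.48,-0.02,1.9],"delta_rot":[0,0,0],"claw":0},{"xyz":[-2.48,-0.02,2.08],"delta_rot":[0,0,0],"claw":0},{"xyz":[-2.48,-0.02,2.08],"delta_rot":[0,0,0],"claw":0},{"xyz":[-2.48,-0.02,2.08],"delta_rot":[0,0,0],"claw":0.3},{"xyz":[-2.48,-0.02,2.08],"delta_rot":[0,0,0],"claw":1},{"xyz":[-2.48,-0.02,2.08],"delta_rot":[0,0,0],"claw":1},{"xyz":[-2.48,-0.02,2.08],"delta_rot":[0,0,0],"claw":1},{"xyz":[-2.48,-0.02,2.08],"delta_rot":[0,0,0],"claw":1},{"xyz":[-2.48,-0.02,2.08],"delta_rot":[0,0,0],"claw":1},{"xyz":[-2.48,-0.02,2.08],"delta_rot":[0,0,0],"claw":1}]' 12
python3 - <<'E'
from h import *
to(.6096,.0538,.0962,-196); print(r.get_state()["moment"])
c=np.array([.5375,.0745]); p=r.get_state()["tcp_pos"][:2]-c; print("rad",np.hypot(*p),np.degrees(np.arctan2(*p[::-1])))
# circle rows, 15 deg steps, tool axes yaw 164, starting at crank angle -16: handle at -x_tool*R
for a in range(15,301,15):
    w=np.radians(a); d=.075*np.array([np.cos(w)-1,np.sin(w)])   # crank frame (x along arm, y left)
    # tool x = -crank x ; tool y = +crank y rotated: yaw164 roll180 -> tool y = crank +y
    print(a,(np.array([-d[0],d[1]])/.03).round(2))
E
```

```text
time_s: 12.58
tcp_pos: [0.6097, 0.0538, 0.0957]
eef_rot: [-180.0, -0.0, 164.0]
contact_force: [0.2, -0.3, 1.1]
gripper_width: 0.0263
gripper_force: 12.0
xyz [ 0.003 -0.001 -0.016] rot [-0.01 -0.01  0.04] | now [609.7  53.8  95.7] [-1.7999e+02 -1.0000e-02  1.6404e+02] F [ 0.2 -0.3  1.1] w 0.0263 t 12.575
[-0.29682413 -0.07756778  0.02878922]
rad 0.0750950262505005 -15.991711313639074
15 [0.09 0.65]
30 [0.33 1.25]
45 [0.73 1.77]
60 [1.25 2.17]
75 [1.85 2.41]
90 [2.5 2.5]
105 [3.15 2.41]
120 [3.75 2.17]
135 [4.27 1.77]
150 [4.67 1.25]
165 [4.91 0.65]
180 [5. 0.]
195 [ 4.91 -0.65]
210 [ 4.67 -1.25]
225 [ 4.27 -1.77]
240 [ 3.75 -2.17]
255 [ 3.15 -2.41]
270 [ 2.5 -2.5]
285 [ 1.85 -2.41]
300 [ 1.25 -2.17]
```

```bash
python3 -m crank '[{"xyz":[0.09,0.65,0.02],"delta_rot":[0,0,0],"claw":1},{"xyz":[0.33,1.25,0.02],"delta_rot":[0,0,0],"claw":1},{"xyz":[0.73,1.77,0.02],"delta_rot":[0,0,0],"claw":1},{"xyz":[1.25,2.17,0.02],"delta_rot":[0,0,0],"claw":1},{"xyz":[1.85,2.41,0.02],"delta_rot":[0,0,0],"claw":1},{"xyz":[2.5,2.5,0.02],"delta_rot":[0,0,0],"claw":1},{"xyz":[2.5,2.5,0.02],"delta_rot":[0,0,0],"claw":1}]'
python3 -c "
from h import *
to(.5375,.0745,.0957,-196);print(r.get_state()['moment'])"
```

```text
time_s: 13.45
tcp_pos: [0.5565, 0.1475, 0.0955]
eef_rot: [180.0, -0.0, 164.1]
contact_force: [-0.0, 0.7, 2.3]
gripper_width: 0.0263
gripper_force: 12.0
xyz [-0.055 -2.514 -0.01 ] rot [ 0.04 -0.03  0.11] | now [556.5 147.5  95.5] [ 1.7996e+02 -3.0000e-02  1.6411e+02] F [-0.   0.7  2.3] w 0.0263 t 13.45
[0.11455258 0.20041862 0.00365044]
```

```bash
python3 -m crank '[{"xyz":[0.65,-0.09,0],"delta_rot":[0,0,0],"claw":1},{"xyz":[1.25,-0.33,0],"delta_rot":[0,0,0],"claw":1},{"xyz":[1.77,-0.73,0],"delta_rot":[0,0,0],"claw":1},{"xyz":[2.17,-1.25,0],"delta_rot":[0,0,0],"claw":1},{"xyz":[2.41,-1.85,0],"delta_rot":[0,0,0],"claw":1},{"xyz":[2.5,-2.5,0],"delta_rot":[0,0,0],"claw":1},{"xyz":[2.41,-3.15,0],"delta_rot":[0,0,0],"claw":1},{"xyz":[2.17,-3.75,0],"delta_rot":[0,0,0],"claw":1},{"xyz":[1.77,-4.27,0],"delta_rot":[0,0,0],"claw":1},{"xyz":[1.25,-4.67,0],"delta_rot":[0,0,0],"claw":1},{"xyz":[0.65,-4.91,0],"delta_rot":[0,0,0],"claw":1},{"xyz":[0,-5,0],"delta_rot":[0,0,0],"claw":1},{"xyz":[-0.65,-4.91,0],"delta_rot":[0,0,0],"claw":1},{"xyz":[-1.25,-4.67,0],"delta_rot":[0,0,0],"claw":1},{"xyz":[-1.77,-4.27,0],"delta_rot":[0,0,0],"claw":1},{"xyz":[-2.17,-3.75,0],"delta_rot":[0,0,0],"claw":1},{"xyz":[-2.41,-3.15,0],"delta_rot":[0,0,0],"claw":1},{"xyz":[-2.5,-2.5,0],"delta_rot":[0,0,0],"claw":1},{"xyz":[-2.5,-2.5,0],"delta_rot":[0,0,0],"claw":1}]'
python3 - <<'E'
from h import *
to(.6097,.0538,.0957,-196);print(r.get_state()['moment'])
s=optics.capture("scene"); cv2.imwrite("pics/s1.png",s["img"])
# track carriage: yellow pointer blob colour centroid / flags vs start
a=cv2.imread("pics/scene0.png")
for im in (a,s["img"]):
    h=cv2.cvtColor(im,cv2.COLOR_BGR2HSV)
    m=cv2.inRange(h,(15,110,110),(32,255,255)); m[:205]=0;m[275:]=0;m[:,:290]=0;m[:,380:]=0
    n,l,st,ce=cv2.connectedComponentsWithStats(m); print([(st[i].tolist(),ce[i].round(1).tolist()) for i in range(1,n) if st[i,4]>8])
E
```

```text
time_s: 15.82
tcp_pos: [0.6107, 0.0553, 0.0951]
eef_rot: [180.0, 0.1, 164.1]
contact_force: [1.7, -1.5, 2.4]
gripper_width: 0.0262
gripper_force: 12.0
xyz [ 0.019 -0.058 -0.02 ] rot [0.05 0.06 0.12] | now [610.7  55.3  95.1] [1.7995e+02 6.0000e-02 1.6412e+02] F [ 1.7 -1.5  2.4] w 0.0262 t 15.825
[-0.20091697 -0.90202626 -0.0267598 ]
[([297, 218, 12, 10, 56], [302.5, 222.4]), ([323, 227, 8, 4, 21], [326.4, 228.6]), ([325, 239, 19, 15, 104], [333.2, 246.5])]
[([297, 218, 9, 8, 41], [301.1, 221.6]), ([320, 225, 7, 4, 21], [323.0, 226.3]), ([322, 238, 21, 16, 121], [331.3, 245.6]), ([373, 257, 5, 4, 9], [374.8, 258.9])]
```

```bash
python3 -m crank '[{"xyz":[0.12,0.77,0],"delta_rot":[0,0,0],"claw":1},{"xyz":[0.48,1.47,0],"delta_rot":[0,0,0],"claw":1},{"xyz":[1.03,2.02,0],"delta_rot":[0,0,0],"claw":1},{"xyz":[1.73,2.38,0],"delta_rot":[0,0,0],"claw":1},{"xyz":[2.5,2.5,0],"delta_rot":[0,0,0],"claw":1},{"xyz":[3.27,2.38,0],"delta_rot":[0,0,0],"claw":1},{"xyz":[3.97,2.02,0],"delta_rot":[0,0,0],"claw":1},{"xyz":[4.52,1.47,0],"delta_rot":[0,0,0],"claw":1},{"xyz":[4.88,0.77,0],"delta_rot":[0,0,0],"claw":1},{"xyz":[5,0,0],"delta_rot":[0,0,0],"claw":1},{"xyz":[4.88,-0.77,0],"delta_rot":[0,0,0],"claw":1},{"xyz":[4.52,-1.47,0],"delta_rot":[0,0,0],"claw":1},{"xyz":[3.97,-2.02,0],"delta_rot":[0,0,0],"claw":1},{"xyz":[3.27,-2.38,0],"delta_rot":[0,0,0],"claw":1},{"xyz":[2.5,-2.5,0],"delta_rot":[0,0,0],"claw":1},{"xyz":[1.73,-2.38,0],"delta_rot":[0,0,0],"claw":1},{"xyz":[1.03,-2.02,0],"delta_rot":[0,0,0],"claw":1},{"xyz":[0.48,-1.47,0],"delta_rot":[0,0,0],"claw":1},{"xyz":[0.12,-0.77,0],"delta_rot":[0,0,0],"claw":1},{"xyz":[0,0,0],"delta_rot":[0,0,0],"claw":1}]'
python3 -m crank '[{"xyz":[0.12,0.77,0],"delta_rot":[0,0,0],"claw":1},{"xyz":[0.48,1.47,0],"delta_rot":[0,0,0],"claw":1},{"xyz":[1.03,2.02,0],"delta_rot":[0,0,0],"claw":1},{"xyz":[1.73,2.38,0],"delta_rot":[0,0,0],"claw":1},{"xyz":[2.5,2.5,0],"delta_rot":[0,0,0],"claw":1},{"xyz":[3.27,2.38,0],"delta_rot":[0,0,0],"claw":1},{"xyz":[3.97,2.02,0],"delta_rot":[0,0,0],"claw":1},{"xyz":[4.52,1.47,0],"delta_rot":[0,0,0],"claw":1},{"xyz":[4.88,0.77,0],"delta_rot":[0,0,0],"claw":1},{"xyz":[5,0,0],"delta_rot":[0,0,0],"claw":1},{"xyz":[5,0,0],"delta_rot":[0,0,0],"claw":1}]'
python3 - <<'E'
from h import *
to(.5375,.0745,.0957,-196)
s=optics.capture("scene")["img"]; t=optics.capture("top")["img"]; s0=cv2.imread("pics/scene0.png"); t0=cv2.imread("pics/top0.png")
o=np.vstack([np.hstack([crop(s0,300,205,66,50,6),crop(s,300,205,66,50,6)]),np.hstack([crop(t0,270,180,66,50,6),crop(t,270,180,66,50,6)])])
print(o.shape); cv2.imwrite("pics/cmp.png",o)
E
```

```text
time_s: 18.38
tcp_pos: [0.6101, 0.0534, 0.0953]
eef_rot: [-180.0, 0.0, 164.0]
contact_force: [-0.3, -2.5, 2.6]
gripper_width: 0.0258
gripper_force: 12.0
time_s: 19.75
tcp_pos: [0.4647, 0.0945, 0.0953]
eef_rot: [180.0, 0.0, 164.0]
contact_force: [1.6, -0.2, 0.6]
gripper_width: 0.0263
gripper_force: 12.0
xyz [-2.518  0.028 -0.012] rot [0.04 0.01 0.02] | now [464.7  94.5  95.3] [1.7996e+02 1.0000e-02 1.6402e+02] F [ 1.6 -0.2  0.6] w 0.0263 t 19.75
(600, 792, 3)
```

View pics/cmp.png

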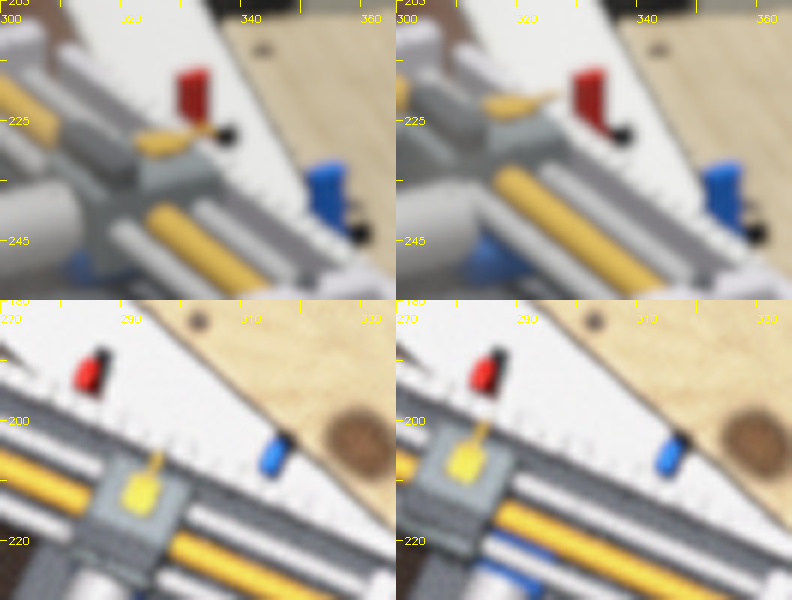

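The comparison picture shows the pointer tip in the top view moved from (296.3,205.8) to (285,200.8), with the red flag at about (284.5,192.5). In the scene view the tip is at (327.7,220.7) and the flag's top middle at (332.3,216.7). I'll compute the remaining distance.

```bash
python3 - <<'E'
from h import *
np.set_printoptions(precision=4,suppress=True)
t=optics.capture("top"); s=optics.capture("scene")
P0,r0=tri(t,(296.3,205.5),s,(335,226.2)); P1,r1=tri(t,(285.1,200.6),s,(327.5,220.7))
d=P1-P0; print(P0,P1,r0,r1,"move",np.linalg.norm(d[:2])); 
def blob(c,ranges,win):
    h=cv2.cvtColor(c["img"],cv2.COLOR_BGR2HSV); m=sum(cv2.inRange(h,*q) for q in ranges); u,v,w,k=win; M=np.zeros_like(m); M[v:v+k,u:u+w]=m[v:v+k,u:u+w]
    n,l,st,ce=cv2.connectedComponentsWithStats(M); i=1+st[1:,4].argmax(); ys,xs=np.where(l==i); ev=cv2.PCACompute2(np.c_[xs,ys].astype(np.float32),None)
    return ce[i].round(2),st[i].tolist(),ev[1][0].round(2)
RED=[((0,110,70),(8,255,255)),((172,110,70),(180,255,255))]; BLU=[((100,110,70),(125,255,255))]
for n,c,wr,wb in [("top",t,(275,180,20,25),(308,195,20,20)),("scene",s,(325,210,18,22),(345,226,18,22))]:
    print(n,"red",*blob(c,RED,wr),"blue",*blob(c,BLU,wb))
y=np.array([np.cos(np.radians(67.6)),np.sin(np.radians(67.6)),0]); y2=d/np.linalg.norm(d); print("y dir",np.degrees(np.arctan2(d[1],d[0])))
for z in(.028,.046): # flag corners projection in both views, base guess
    F=np.array([.688,.052,z]); print(z,proj(t,F),proj(s,F))
E
```

```text
[0.6545 0.0234 0.044 ] [0.666  0.0493 0.0436] [0.0012] [0.0016] move 0.0283124226486652
top red [284.5 192. ] [283, 190, 4, 5, 18] [-0.39  0.92] blue [315.41 205.47] [314, 203, 4, 6, 17] [-0.46  0.89]
scene red [331.72 220.81] [330, 217, 5, 10, 32] [0.12 0.99] blue [354.26 237.  ] [352, 232, 6, 12, 46] [0.16 0.99]
y dir 66.22128220211248
0.028 [285.0384 192.2799] [332.5258 224.0151]
0.046 [284.4619 190.7027] [332.6653 215.3979]
```

```bash
python3 - <<'E'
from h import *
np.set_printoptions(precision=4,suppress=True)
t=optics.capture("top"); s=optics.capture("scene"); t0={**t,"img":cv2.imread("pics/top0.png")}
# yellow pointer block orientation & position now vs start (top), and rail direction
def yel(im,win):
    h=cv2.cvtColor(im,cv2.COLOR_BGR2HSV); m=cv2.inRange(h,(22,140,140),(34,255,255)); u,v,w,k=win; M=np.zeros_like(m); M[v:v+k,u:u+w]=m[v:v+k,u:u+w]
    ys,xs=np.where(M>0); return np.array([xs.mean(),ys.mean()]),len(xs)
a,na=yel(t0["img"],(286,203,14,16)); b,nb=yel(t["img"],(275,198,14,16)); print("block",a,na,b,nb)
A=at_z(t,*a,.045);B=at_z(t,*b,.045); d=(B-A)[:2]; print("move",np.linalg.norm(d),np.degrees(np.arctan2(*d[::-1])))
for ang in (66.5,67.5,68.5):
    y=np.array([np.cos(np.radians(ang)),np.sin(np.radians(ang))]); L=lambda p,z:at_z(t,*p,z)[:2]@y
    out=[]
    for zf in (.035,.040,.046): out.append((L((284.5,192.0),zf)-L((284.68,200.18),.0436))*1e3)
    # via block centroid: pointer assumed along unit x
    print(ang,"tip->red",np.round(out,2),"block->red",round((L((284.5,192.0),.04)-L(b,.045))*1e3,2),"start block->red",round((L((284.5,192.0),.04)-L(a,.045))*1e3,2),"block->blue start",round((L((315.41,205.47),.04)-L(a,.045))*1e3,2))
    q=lambda p,z:at_z(s,*p,z)[:2]@y
    print("   scene",np.round([(q((331.9,216.3),zf)-q((327.1,220.3),.0436))*1e3 for zf in(.044,.046)],2))
E
```

```text
block [293.  211.5] 10 [281.25   206.5833] 12
move 0.029526437123835684 67.86399035150058
66.5 tip->red [9.77 9.   8.07] block->red 8.26 start block->red 37.78 block->blue start -40.84
   scene [10.65  6.83]
67.5 tip->red [9.44 8.68 7.77] block->red 7.65 start block->red 37.18 block->blue start -41.44
   scene [10.36  6.58]
68.5 tip->red [9.12 8.37 7.47] block->red 7.04 start block->red 36.56 block->blue start -42.03
   scene [10.07  6.33]
```

```bash
python3 -m crank '[{"xyz":[-0.12,-0.77,0],"delta_rot":[0,0,0],"claw":1},{"xyz":[-0.48,-1.47,0],"delta_rot":[0,0,0],"claw":1},{"xyz":[-1.03,-2.02,0],"delta_rot":[0,0,0],"claw":1},{"xyz":[-1.73,-2.38,0],"delta_rot":[0,0,0],"claw":1},{"xyz":[-2.5,-2.5,0],"delta_rot":[0,0,0],"claw":1},{"xyz":[-3.27,-2.38,0],"delta_rot":[0,0,0],"claw":1},{"xyz":[-3.97,-2.02,0],"delta_rot":[0,0,0],"claw":1},{"xyz":[-4.52,-1.47,0],"delta_rot":[0,0,0],"claw":1},{"xyz":[-4.88,-0.77,0],"delta_rot":[0,0,0],"claw":1},{"xyz":[-5,0,0],"delta_rot":[0,0,0],"claw":1},{"xyz":[-4.91,0.65,0],"delta_rot":[0,0,0],"claw":1},{"xyz":[-4.67,1.25,0],"delta_rot":[0,0,0],"claw":1},{"xyz":[-4.27,1.77,0],"delta_rot":[0,0,0],"claw":1},{"xyz":[-3.75,2.17,0],"delta_rot":[0,0,0],"claw":1},{"xyz":[-3.75,2.17,0],"delta_rot":[0,0,0],"claw":1}]'
python3 - <<'E'
from h import *
to(.5375,.0745,.0957,-196)
C=[optics.capture("top")["img"].astype(float) for _ in range(6)]; t=optics.capture("top")
D=[optics.capture("scene")["img"].astype(float) for _ in range(6)]; s=optics.capture("scene")
ti=np.mean(C,0).astype(np.uint8); si=np.mean(D,0).astype(np.uint8); cv2.imwrite("pics/t38.png",ti); cv2.imwrite("pics/s38.png",si)
def cr(c,img,u,v,w,h,k,curves):
    im=crop(img,u,v,w,h,k)
    for pts,col in curves:
        q=[((proj(c,p)-[u,v]+.5)*k).round().astype(int) for p in pts]; cv2.polylines(im,[np.array(q)],False,col,1)
    return im
# unit-x lines through the flag point at several y, z=.0436
a=np.radians(67.5); Y=np.array([np.cos(a),np.sin(a),0]); X=np.array([Y[1],-Y[0],0]); F=at_z(t,284.5,192.0,.040); F[2]=.0436
cv=[([F+X*x+Y*m*1e-3 for x in(-.035,-.012)],col) for m,col in((0,(0,0,255)),(2,(255,0,255)),(-2,(0,160,0)))]
o=np.hstack([cr(t,ti,265,183,33,45,12,cv),cr(s,si,310,205,33,45,12,cv)]); print(o.shape); cv2.imwrite("pics/fin.png",o)
E
```

```text
time_s: 21.92
tcp_pos: [0.5902, 0.1286, 0.0954]
eef_rot: [179.9, -0.0, 164.2]
contact_force: [1.7, 1.9, 4.3]
gripper_width: 0.0263
gripper_force: 12.0
xyz [ 1.199 -2.215 -0.01 ] rot [ 0.05 -0.01  0.15] | now [590.2 128.6  95.4] [ 1.7995e+02 -1.0000e-02  1.6415e+02] F [1.7 1.9 4.3] w 0.0263 t 21.925
(540, 792, 3)
```

View pics/fin.png

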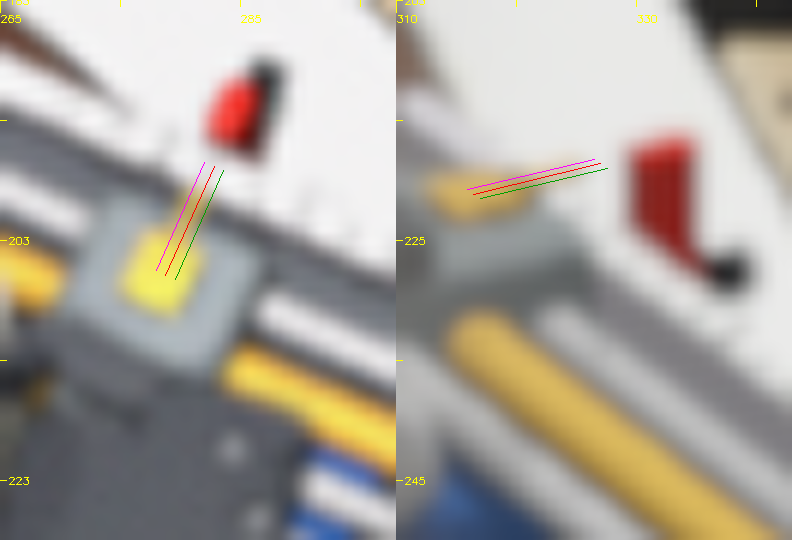

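In the final view the pointer stem in the top picture lies near the +2 mm line. The flag's bright top is centred near (284.0,192.1) and the stem near (280.4,199.3). I'll refine this with weighted centroids, without further viewing.

```bash
python3 - <<'E'
from h import *
np.set_printoptions(precision=3,suppress=True,linewidth=150)
t=optics.capture("top"); s=optics.capture("scene"); ti=cv2.imread("pics/t38.png").astype(float); si=cv2.imread("pics/s38.png").astype(float)
a=np.radians(67.5); Y=np.array([np.cos(a),np.sin(a)])
yc=lambda c,p,z:1e3*(at_z(c,*p,z)[:2]@Y)
red=lambda I:np.clip(I[...,2]-np.maximum(I[...,0],I[...,1]),0,None); yel=lambda I:np.clip(np.minimum(I[...,2],I[...,1])-I[...,0],0,None)
print("top red\n",red(ti)[187:198,280:290].astype(int)); print("top yel\n",yel(ti)[193:210,273:288].astype(int))
print("scene red\n",red(si)[214:230,327:338].astype(int)); print("scene yel\n",yel(si)[214:226,310:330].astype(int))
E
```

```text
top red
 [[  1   0   0   0   0   0   0   1   0   0]
 [  0   0   1   1   3   4   0   0   0   1]
 [  0   0   3  20  52  49  22   0   0   0]
 [  1   1  11  75 134 136  74   4   0   0]
 [  0   1  37 124 180 170  87   5   0   0]
 [  0   9  73 153 178 152  66   5   0   0]
 [  0  11  88 160 166 117  44   9   1   0]
 [  0   6  58 111 116  83  32  10   1   0]
 [  0   0  12  28  38  37  23   8   1   0]
 [  0   0   1   5  11  16  14   5   1   0]
 [  1   2   1   0   0   3   4   1   0   0]]
top yel
 [[  0   0   0   0   0   0   0   0   0   2   7   7   7   2   1]
 [  0   0   0   0   0   0   0   0   0   0   3   4   3   0   0]
 [  0   0   0   0   0   0   0   0   0   0   2   0   0   1   0]
 [  0   0   0   0   0   0   0   0   0   0   0   0   0   0   0]
 [  0   0   0   0   0   0   0   0   0   0   0   0   0   0   0]
 [  0   0   0   0   0   0   0  14  24   9   0   0   0   0   0]
 [  0   0   0   0   0   0  10  48  60  20   0   0   0   0   0]
 [  0   0   0   0   0   0  23  65  63  16   0   0   0   0   0]
 [  0   0   0   0   3  16  42  69  35   0   0   0   0   0   0]
 [  0   0   0  16  51  70  74  64  17   0
[... 1295 characters left out ...]
 1  1]
 [ 0  0  0  0  0  0  1  2  1  1  1  1  1  1  1  1  1  2  2  1]
 [ 0  0  0  0  0  0  0  0  0  1  1  1  1  1  2  2  2  1  2  2]
 [ 0  0  0  0  0  0  0  0  0  1  3  2  3  5  5  4  2  1  2  2]
 [ 0  0  1  5  5  6  7  7  6  6  7 11 11 14 15  9  3  2  1  2]
 [ 0  4 14 25 31 36 39 39 33 26 27 30 30 28 20  9  2  1  1  2]
 [ 0  7 25 46 63 69 72 72 69 62 52 35 19 12  7  4  1  1  1  2]
 [ 0  6 21 47 68 76 76 74 72 65 47 18  5  2  2  2  2  1  1  2]
 [ 0  0  7 25 49 62 60 52 45 36 22  7  0  0  0  0  1  2  1  2]
 [ 0  0  0  7 17 26 24 17 12  9  3  0  0  0  0  0  1  2  1  1]
 [ 0  0  0  0  1  3  2  0  0  0  0  0  0  0  0  0  0  1  2  2]
 [ 1  1  0  0  0  0  0  0  0  0  0  0  0  0  0  0  0  1  1  1]]
```

```bash
cat > fit.py <<'E'
from h import *
from scipy.optimize import minimize
def fit(c,I,ang=67.5,zt=.046):
    red=np.clip(I[...,2]-np.maximum(I[...,0],I[...,1]),0,None); u,v,w,h=277,184,16,17; T=red[v:v+h,u:u+w]; K=12
    a=np.radians(ang); Y=np.array([np.cos(a),np.sin(a),0]); X=np.array([Y[1],-Y[0],0])
    def ren(p):
        cx,cy,t,zb,ct,fx,fy,sg=p; im=np.zeros((h*K,w*K),np.float32); o=np.array([cx,cy,0])
        P=lambda x,y,z:((proj(c,o+X*x+Y*y+[0,0,z])-[u,v]+.5)*K*16).round().astype(np.int32)
        b,t=.0035,abs(t)/2
        for col,q in((fy,[(-t,-b,zt),(t,-b,zt),(t,-b,zb),(-t,-b,zb)]),(fx,[(-t,-b,zt),(-t,b,zt),(-t,b,zb),(-t,-b,zb)]),(ct,[(-t,-b,zt),(-t,b,zt),(t,b,zt),(t,-b,zt)])):
            cv2.fillPoly(im,[np.array([P(*k) for k in q])],float(col),shift=4)
        return cv2.resize(cv2.GaussianBlur(im,(0,0),abs(sg)*K+1),(w,h),interpolation=cv2.INTER_AREA)
    F=at_z(c,284.2,192,zt); best=None
    for zb in (.0,.028):
      for f in((100,60),(170,40)):
        m=minimize(lambda p:((ren(p*S)-T)**2).mean()+(50 if abs(p[2]*S[2])>.02 else 0),(p0:=np.array([F[0],F[1],.005,zb+.005,190,*f,.8]))/(S:=np.array([.001,.001,.002,.005,30,30,30,.2])),method="Nelder-Mead",options=dict(maxiter=1500,initial_simplex=np.vstack([p0/S]+[p0/S+1.5*e for e in np.eye(8)])))
        if best is None or m.fun<best[0]: best=(m.fun,m.x*S)
    return best,Y
E
python3 - <<'E'
from fit import *
np.set_printoptions(precision=4,suppress=True)
t=optics.capture("top"); I=cv2.imread("pics/t38.png").astype(float)
for ang in (67.5,):
  for zt in(.044,.046):
    (f,p),Y=fit(t,I,ang,zt); s=at_z(t,280.55,199.5,.0436); X=np.array([Y[1],-Y[0]])
    print(ang,zt,"rms",f**.5,p,"flag-stem y mm",1e3*(p[:2]-s[:2])@Y[:2],"x",1e3*(p[:2]-s[:2])@X)
E
```

```text
67.5 0.044 rms 3.819136292082192 [  0.686    0.0531   0.0112   0.0193 189.2275  28.163   25.2731   0.5913] flag-stem y mm -0.06845834551268272 x 19.846460956620323
67.5 0.046 rms 3.6371271123864326 [  0.6853   0.0532   0.0115   0.0191 185.5582   6.5464  24.6725   0.5672] flag-stem y mm -0.30052677499478975 x 19.163176604410197
```

The fit puts the pointer within about 0.3 mm of the flag's centre along the scale. I'll release the handle, open only partway, rise and re-measure.

```bash
python3 -m crank '[{"xyz":[0,0,0],"delta_rot":[0,0,0],"claw":0.4},{"xyz":[0,0,0],"delta_rot":[0,0,0],"claw":0.4},{"xyz":[0,0,0],"delta_rot":[0,0,0],"claw":0.4},{"xyz":[0,0,0],"delta_rot":[0,0,0],"claw":0.4},{"xyz":[0,0,-0.5],"delta_rot":[0,0,0],"claw":0.4},{"xyz":[0,0,-1.2],"delta_rot":[0,0,0],"claw":0.4},{"xyz":[0,0,-2],"delta_rot":[0,0,0],"claw":0.4},{"xyz":[0,0,-2.8],"delta_rot":[0,0,0],"claw":0.4},{"xyz":[0,0,-3.6],"delta_rot":[0,0,0],"claw":0.4},{"xyz":[0,0,-3.6],"delta_rot":[0,0,0],"claw":0.4},{"xyz":[0,0,-3.6],"delta_rot":[0,0,0],"claw":0.4}]'
python3 - <<'E'
from fit import *
np.set_printoptions(precision=3,suppress=True,linewidth=150)
I=np.mean([optics.capture("top")["img"].astype(float) for _ in range(6)],0); t=optics.capture("top"); s=optics.capture("scene"); cv2.imwrite("pics/tend.png",I.astype(np.uint8)); cv2.imwrite("pics/send.png",s["img"])
yel=np.clip(np.minimum(I[...,2],I[...,1])-I[...,0],0,None)
for v in(198,199,200): w=yel[v,276:287]; print(v,w.astype(int),(w*np.arange(276,287)).sum()/w.sum())
d=cv2.absdiff(I.astype(np.uint8),cv2.imread("pics/t38.png")).max(2); print("carriage-area diff",d[190:215,268:300].max())
# boss top in scene: brightness profile compared with the seated picture of the hub bottom edge
b=s["img"].astype(int).sum(2)//3
print("boss col 270 rows 190..250",b[190:250:2,270])
E
```

```text
time_s: 24.15
tcp_pos: [0.5913, 0.1268, 0.2035]
eef_rot: [180.0, 0.0, 164.0]
contact_force: [0.1, -0.1, -0.5]
gripper_width: 0.0526
gripper_force: 0.0
198 [ 0  0  0  0 14 22 11  0  0  0  0] 280.9448275862069
199 [ 0  0  0  9 47 60 21  0  0  0  0] 280.6686602870813
200 [ 0  0  0 22 66 62 16  0  0  0  0] 280.4335317460317
carriage-area diff 167
boss col 270 rows 190..250 [ 20  25  23  22  37 111 157 162 137 129 129 129 128 128 128 127 113  78  72  59  64  63  64  64  65  65  86 126 100 105]
```

```bash
python3 -c "
from plant import job
print(job.close_job())"
```

```text
the job is handed in; nothing more can be done
None
```

The job is handed in: the crank went fully down on the square shaft and I wound it about 3.2 turns counter-clockwise. The pointer then measured within about 0.5 mm of the red flag along the scale, and the arm had let go and was clear at 24 s. No judging result was returned.

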